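Strip the print head for wash-up

TASK

The run is over: strip the press for washing up. Pull the squeegee and the flood bar up out of their spring-held slots in the carriage and hang both, one behind the other, on the rack's two pegs, with a peg through each end eye and both drop keepers fallen shut in front of them. Leave the ink jar, the tape roll and the tub where they are.

Things in the scene. Friction and masses are not known exactly. Their poses are not given: they have to be found in the camera images.
- squeegee_mid (a point): Squeegee, 300 to 500 g, an upright bar 200 mm long (y), 95 mm high. This point: its centre, half-way up; z up, x across. Aluminium fin on top, 14 mm thick, 140 mm long, from 5 to 47.5 mm above the point (top edge): grip it there, fingers closing along x. Below it a clamp jaw 24 mm thick, 7 mm above to 21 mm below the point, then a brown rubber blade 9 mm thick.
- squeegee_eye (a point): Eye at the squeegee's +y end, centre; its twin is at the -y end. Both are 85 mm from the middle along y and 32.5 mm above squeegee_mid. Round hole 18 mm through a flat steel tongue along x; tongue 6 mm thick, 70 to 100 mm from the middle, 44 mm high, its top level with the fin's, 6 mm above the hole. Flood bar: the same.
- flood_bar_mid (a point): Flood bar, 240 to 390 g: length, height, fin, tongues, eyes, this point and axes exactly as the squeegee's; but below the fin only a thin steel strip, 3 mm, its lower edge bent to one side: no thick jaw, no rubber. Either tool may hang either way round, and either one in front.
- carriage: Press carriage, fixed. Origin at table level under its middle; y along the tools, z up. Two rows of slots, at x = -45 and +45 mm: squeegee in one, flood bar in the other (varies). Seated, a tool's fin top is 131 mm above the table, its lower edge 36 mm. Cheeks at the tools' ends: tops 123 mm high; cross beam between the rows: top 92 mm; nothing else is near the fins.
- slot_floor (a point): Floor (87 mm above the table) of the slot at x = -45, y = +89 mm of the carriage; all four are alike. A tongue stands 33 mm deep in its slot, 1.5 mm play each side in x, 2 mm at the ends. A spring ball at each end sits in a notch of the tongue: the tool comes free by a straight pull up of about 10 to 15 N plus its weight, within 13 mm of travel, and leaves the guides after 36 mm.
- press: Bench press under the carriage, fixed: base board 400 mm (x) by 330 mm (y), origin at table level under its middle. Screen frame to 45 mm, rails, blocks and clamps to 80 mm high.
- rack: Wash-up rack, fixed. Origin at table level midway between its two posts, in their front plane; z up. Two level pegs point along its own -x (towards the robot) from the posts at y = -85 and +85 mm, axes 220 mm above the table. Open between the posts (y -70 to 70 mm) above 75 mm height. Posts 276 mm high. Base plate x -90 to 70, y -123 to 123 mm, 12 mm high. The pegs have room for both tools.
- peg_tip (a point): Tip of the rack's +y peg, on its axis, at x = -123 mm in the rack frame; the -y peg is alike. Steel, 8 mm thick. A tool hung with its eyes on the pegs has its eye centres 5 mm below the peg axes.
- keeper_pivot (a point): Pivot of the keeper over the +y peg (the -y one is alike): 34 mm above the peg axis, x = -105 mm in the rack frame, carried by an arm 10 mm wide from the post, underside 40 mm above the peg axis. When a tongue has been slid more than 36 mm past the pivot (tool's middle at x above -66 mm in the rack frame) the keeper falls shut in front of it.
- keeper_left (a joint): Gravity keeper over the +y peg: light steel flap 27 mm wide, 3 mm thick, forked over the peg, hanging to 6 mm below the peg axis. 0 rad = hanging shut; grows (to 1.5) as its lower end swings in towards the post; it cannot swing outwards. A tongue pushed along the peg lifts it and slides under it.
- keeper_right (a joint): The same keeper over the -y peg.
- ink_jar_mid (a point): Bystander: ink jar, 64 mm across, 75 mm high; the point is its centre.
- tape_roll_mid (a point): Bystander: roll of brown tape lying flat, 96 mm across, 36 mm high; the point is its centre.
- tub_mid (a point): Bystander: empty clear tub, 72 mm across, 60 mm high; the point is its centre.
- squeegee: The squeegee, origin at the middle of its blade edge, 47.5 mm below squeegee_mid.
- flood_bar: The flood bar, origin 47.5 mm below flood_bar_mid.

How it is judged:
On the way, in this order (a step that is already met when the one before it is completed fails the run):
1. one of the two tools is pulled up clear of the carriage (z of any of squeegee_mid, flood_bar_mid in the frame of carriage above 0.125 m), for 0.1 s.
2. one tool hangs by both eyes on the pegs and both keepers have fallen shut in front of it (((x of squeegee_mid in the frame of rack between -0.101 and 0 m and y of squeegee_mid in the frame of rack between -0.012 and 0.012 m and z of squeegee_mid in the frame of rack between 0.1765 and 0.1885 m and angle between the y axis of squeegee_mid and the y axis of rack, either way round below 0.12 rad and angle between squeegee_mid's own z axis and vertical below 0.25 rad and linear speed of squeegee below 0.03 m/s and angular speed of squeegee below 0.3 rad/s and value of joint each of keeper_left, keeper_right below 0.12 rad) or (x of flood_bar_mid in the frame of rack between -0.101 and 0 m and y of flood_bar_mid in the frame of rack between -0.012 and 0.012 m and z of flood_bar_mid in the frame of rack between 0.1765 and 0.1885 m and angle between the y axis of flood_bar_mid and the y axis of rack, either way round below 0.12 rad and angle between flood_bar_mid's own z axis and vertical below 0.25 rad and linear speed of flood_bar below 0.03 m/s and angular speed of flood_bar below 0.3 rad/s and value of joint each of keeper_left, keeper_right below 0.12 rad))), for 0.2 s.
At the end, for the whole second after the job is handed in: Both tools hang at rest and upright (0.25 rad), a peg through each eye, behind the keepers (rack frame: middle at x -101 to 0 mm, y within 12 mm, height within 6 mm of resting, in line within 0.12 rad); both keepers shut (below 0.12 rad) (x of squeegee_mid in the frame of rack between -0.101 and 0 m and y of squeegee_mid in the frame of rack between -0.012 and 0.012 m and z of squeegee_mid in the frame of rack between 0.1765 and 0.1885 m and angle between the y axis of each of squeegee_mid, flood_bar_mid and the y axis of rack, either way round below 0.12 rad and angle between each of squeegee_mid, flood_bar_mid's own z axis and vertical below 0.25 rad and x of flood_bar_mid in the frame of rack between -0.101 and 0 m and y of flood_bar_mid in the frame of rack between -0.012 and 0.012 m and z of flood_bar_mid in the frame of rack between 0.1765 and 0.1885 m and value of joint each of keeper_left, keeper_right below 0.12 rad and linear speed of each of squeegee, flood_bar below 0.03 m/s and angular speed of each of squeegee, flood_bar below 0.3 rad/s); the robot touches nothing.
It fails at once if the ink jar is moved by more than 20 mm (distance of ink_jar_mid from where it was at the start of the episode above 0.02 m).
It fails at once if the tape roll is moved by more than 20 mm (distance of tape_roll_mid from where it was at the start of the episode above 0.02 m).
It fails at once if the tub is moved by more than 20 mm (distance of tub_mid from where it was at the start of the episode above 0.02 m).
It also fails if it takes over 72 s, if anything falls off the work surface, if the arm or the gripper's body presses on something with over 40 N, if the wrist force passes 120 N, or if a joint passes its speed limit or range.

ROBOT

A 6-joint arm with a two-finger parallel gripper is mounted at the origin on the work surface. World frame = base frame: x ahead of the robot, y to its left, z up, the work surface at z = 0. Lengths are in m, angles in rad, forces in N, time in s.
With the tool pointing down it reaches from about 0.3 to 0.775 m from the base axis. Payload 14.6 kg.
Tool frame: the origin (TCP) lies between the finger pads; the fingertips stand 8 mm ahead of it and the grasp point (between the pads) lies 11 mm behind it; x points along the fingers, y is the direction in which the jaws open and shut, and the axes are right-handed (so a half turn about x gives the same grasp; the last joint's range is limited). The gripper opens to 94 mm and grips with 3 to 60 N. Pads are 16 mm wide; open, the fingers measure 119 mm over their backs; the gripper's body (75 mm by 177 mm) begins 78 mm behind the grasp point.
Start: joints at [1.2, 0.3, 1.521, -0, 1.321, -0.067], TCP at [0.165, 0.525, 0.213] pointing down, gripper open.
Joint ranges: [-3.03, 3.03], [-0.79, 2.21], [0.23, 2.52], [-1.04, 4.18], [0, 3.07], [-2.55, 2.55]. Speed limits (rad/s): [2.22, 2.22, 2.57, 3.14, 3.14, 3.14].

INTERFACE

Orientations are given as [roll, pitch, yaw] about the fixed x, y, z axes, in that order (R = Rz(yaw) Ry(pitch) Rx(roll)).
In Python, from station import ctrl gives the robot as it stands.
- The arm moves only by the shell command python3 -m creep 'ROWS' [FORCE]. ROWS is a JSON object of lists of equal length, an entry for each row: "hand": the closure, from -1 (fully open) to 1 (shut); "slide": the shift along the tool's x, y, z in m, a list of three; "spin": the turn about the tool's x in degrees. A call has 1 to 12 rows; each row is the pose to reach, as a shift and turn from the pose commanded when the call began, along the tool's axes at that moment; what a row does not reach only later rows make up. A row lasts 1/12 s, in which the tool goes at most 41.7 mm and 7.16 degrees, less where a joint would pass 70% of its speed; a pose out of reach is approached as far as the arm can. A call with a gripper value outside its range is refused whole. The fingers move at their own pace and stop on an object; FORCE is the grip in N (left out, the last holds). Time passes only in rows, so rows that repeat a pose let the fingers close. It gives the time, the measured TCP pose, the force and the opening at its end, in the units of the state.
- ctrl.get_obs(): the state, without advancing time (a new reading comes with each control period).
- ctrl.camera(name): name is "scene" or "side" or "wrist"; returns the picture (400x640x3 uint8, red, green, blue); there is no depth.
- ctrl.calibration(name): a dict with "K" (3x3 intrinsics, pixels), "R" (3x3) and "t" (3): a world point X has camera coordinates R X + t. Camera axes: x right, y down, z forward; pixel columns grow to the right and rows downward; lengths in m; the calibration is good to about 2 mm. A picture is of the moment at which its call begins: read the wrist's pose just before it. calibration takes no time and is no camera call; for the wrist camera it gives the pose at the moment of the call.
- ctrl.hand_in(): hands the job in, once; it reports no verdict.
The state is a dict: "time_s": time; "qpos": joint angles; "joint_vel": joint speeds; "tau": joint torques, N m; "ee_pos": TCP position; "eef_rot": TCP orientation; "force": force on the tool from outside, world axes, zero at the start; "moment": the same for the moment, N m; "grip_width": finger opening in m.
Only numpy, scipy, OpenCV 4.12 (cv2) and the standard library are available. Lean on these libraries where they do the work, as an engineer would, in place of code of your own. Each camera call takes 0.05 s, during which the arm holds its last target.

## Working session

There is one attempt and no reset: what is moved stays moved. The work goes in short steps, Python scripts to look and compute and a shell command to move; the robot and the scene stay as the last step left them, time stands still between calls to the robot, and variables do not carry over. Pictures are saved under pics/ and viewed, and the job is handed in when it is done.

```bash
ls; mkdir -p pics
python3 - <<'E'
from station import ctrl
import cv2
o=ctrl.get_obs()
for k,v in o.items(): print(k,v)
for n in ["scene","side","wrist"]:
    c=ctrl.calibration(n)
    im=ctrl.camera(n); cv2.imwrite(f"pics/a_{n}.png",im[:,:,::-1])
    print(n,c)
E
```

```text
pics
time_s 0.0
qpos [ 1.20042610e+00  3.00474078e-01  1.52156667e+00  2.30110751e-05
  1.32066921e+00 -6.66365936e-02]
joint_vel [ 0.00011371  0.00046285 -0.00216453 -0.00036219 -0.00169459 -0.00017486]
tau [-2.75605358e-03 -5.31795931e+01 -3.52746928e+01  7.07147084e-02
  2.43282382e-02 -1.09408475e-04]
ee_pos [0.16442627 0.52459563 0.21289078]
eef_rot [-1.65737898  1.56967881 -1.96111833]
force [ 0.03179955  0.02218293 -0.00569291]
moment [-0.05452239 -0.03246838 -0.01658311]
grip_width 0.09365027273412323
scene {'K': array([[453.00179777,   0.        , 321.74713353],
       [  0.        , 453.00179777, 199.21188871],
       [  0.        ,   0.        ,   1.        ]]), 'R': array([[ 0.43896745,  0.89839236, -0.01409777],
       [ 0.69608839, -0.34995612, -0.62689048],
       [-0.56812722,  0.26537121, -0.77897984]]), 't': array([-0.20942332, -0.28410237,  1.60985988])}
side {'K': array([[504.00729858,   0.        , 326.59025463],
       [  0.        , 504.00729858, 203.67497903],
       [  0.        ,   0.        ,   1.        ]]), 'R': array([[ 0.87094883, -0.49088412,  0.02192998],
       [-0.3172258 , -0.5957985 , -0.7378292 ],
       [ 0.37525449,  0.63565472, -0.67463112]]), 't': array([-0.4917303 ,  0.2715206 ,  1.37957564])}
wrist {'K': array([[283.92391548,   0.        , 317.62509885],
       [  0.        , 283.92391548, 196.61838063],
       [  0.        ,   0.        ,   1.        ]]), 'R': array([[ 0.30000139,  0.95393766, -0.00145023],
       [ 0.91591992, -0.28761971,  0.27993858],
       [ 0.26662684, -0.08531026, -0.96001682]]), 't': array([-0.54983122, -0.029217  ,  0.39310965])}
```

View pics/a_scene.png

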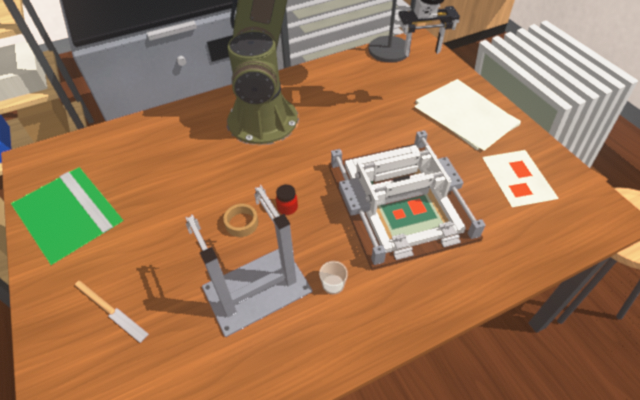

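View pics/a_side.png

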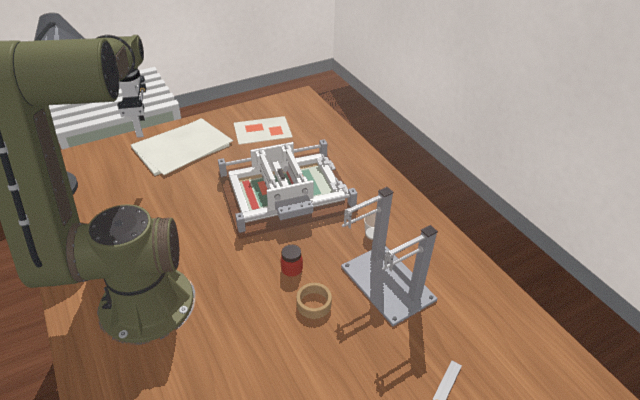

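View pics/a_wrist.png

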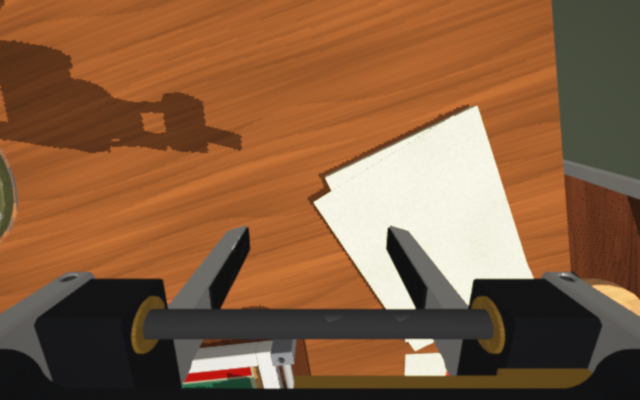

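The scene picture shows the press at about (405,200), the rack at about (255,260), the jar at (287,199), the tape at (240,220) and the tub at (333,278). I'll enlarge these areas.

```bash
cat > h.py <<'E'
import numpy as np, cv2
from station import ctrl
def ray(c,u,v):
    R,t,K=c['R'],c['t'],c['K']
    o=-R.T@t; d=R.T@np.linalg.inv(K)@np.array([u,v,1.]); return o,d/np.linalg.norm(d)
def onz(c,u,v,z):
    o,d=ray(c,u,v); return o+d*(z-o[2])/d[2]
def tri(c1,p1,c2,p2):
    o1,d1=ray(c1,*p1);o2,d2=ray(c2,*p2)
    A=np.stack([d1,-d2],1); s=np.linalg.lstsq(A,o2-o1,rcond=None)[0]
    a=o1+s[0]*d1;b=o2+s[1]*d2
    return (a+b)/2,np.linalg.norm(a-b)
def proj(c,X):
    p=c['K']@(c['R']@np.asarray(X,float)+c['t']); return p[:2]/p[2]
def crop(src,dst,x0,y0,w,h,s):
    im=cv2.imread(src)[y0:y0+h,x0:x0+w]
    im=cv2.resize(im,None,fx=s,fy=s,interpolation=cv2.INTER_CUBIC)
    for i in range(0,w,20):
        cv2.putText(im,str(x0+i),(i*s,10),0,.35,(0,0,255),1); cv2.line(im,(i*s,12),(i*s,18),(0,0,255),1)
    for j in range(0,h,20):
        cv2.putText(im,str(y0+j),(0,j*s+4),0,.35,(255,0,255),1)
    cv2.imwrite(dst,im)
E
python3 -c "
from h import *
crop('pics/a_scene.png','pics/b1.png',325,125,160,145,5)
crop('pics/a_scene.png','pics/b2.png',180,180,150,150,4)
crop('pics/a_side.png','pics/b3.png',215,130,150,110,5)
crop('pics/a_side.png','pics/b4.png',330,180,115,145,4)
"
```

```text
(no output)
```

View pics/b1.png

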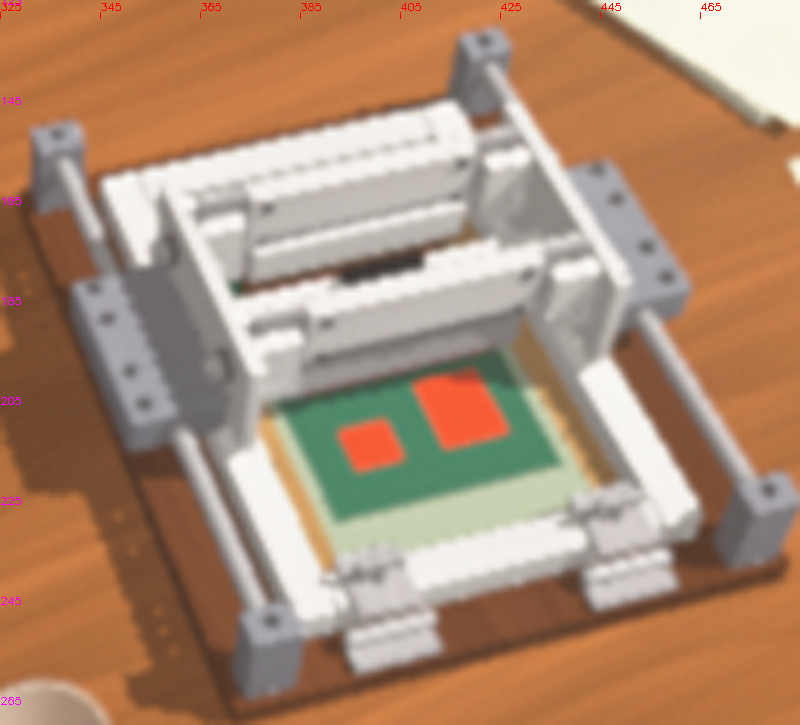

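View pics/b2.png

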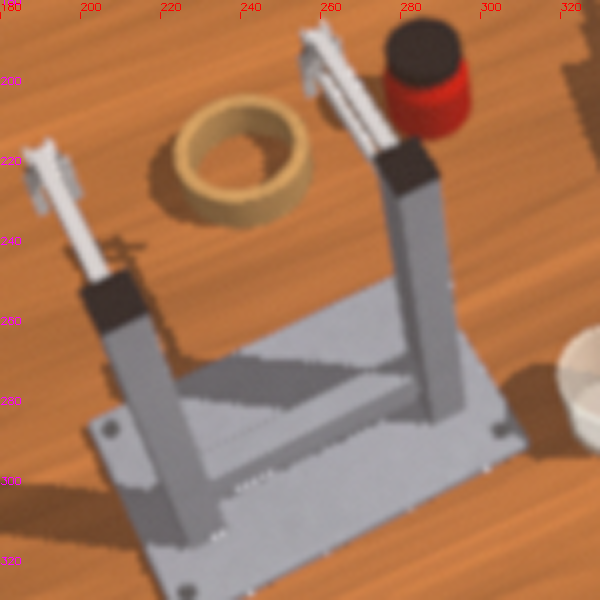

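View pics/b3.png

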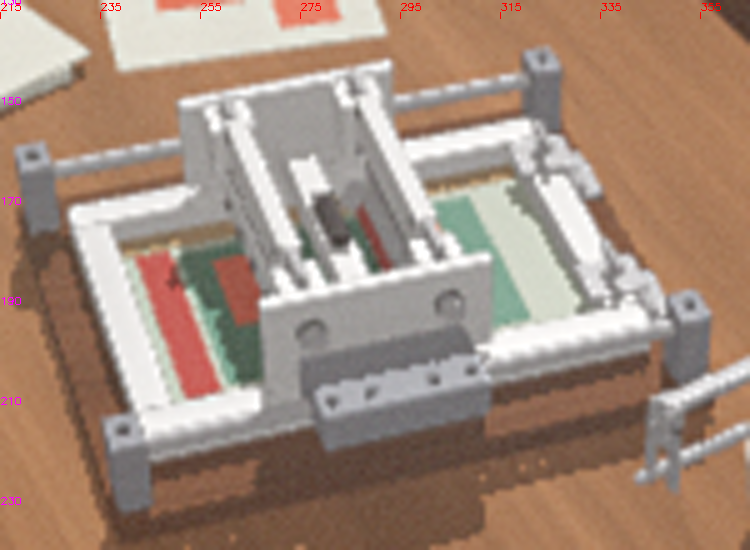

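View pics/b4.png

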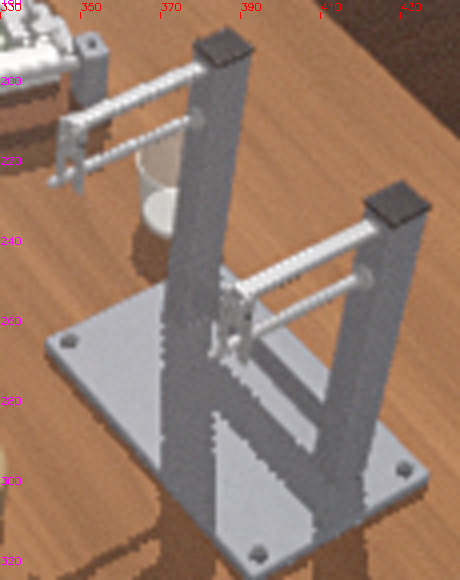

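Run:
```python
from h import *
S=ctrl.calibration('side');C=ctrl.calibration('scene')
f=lambda p,x0,y0,s:(x0+p[0]/s,y0+p[1]/s)
print('cheek side')
for p in [(262,302),(489,255),(180,100),(390,64)]: print(onz(S,*f(p,215,130,5),.123).round(4))
print('fins side approx')
for p in [(240,130),(300,268),(370,105),(440,240)]: print(onz(S,*f(p,215,130,5),.131).round(4))
print('cheek scene')
for p in [(165,190),(262,370),(478,65),(630,275)]: print(onz(C,*f(p,325,125,5),.123).round(4))
print('press posts? base corners scene z~0'); 
print('rack caps scene top z.276')
for p in [(80,290),(130,265),(150,315),(105,333),(372,155),(418,135),(440,180),(398,200)]: print(onz(C,*f(p,180,180,4),.276).round(4))
print('side caps')
for p in [(192,48),(228,28),(253,48),(222,68),(362,205),(400,180),(431,206),(397,228)]: print(onz(S,*f(p,330,180,4),.276).round(4))
print('rack base scene z.012')
for p in [(85,427),(395,275),(528,445)]: print(onz(C,*f(p,180,180,4),.012).round(4))
print('rack base side')
for p in [(47,342),(215,262),(430,475),(253,578)]: print(onz(S,*f(p,330,180,4),.012).round(4))
```

```text
cheek side
[0.4325 0.1416 0.123 ]
[0.577 0.116 0.123]
[0.47  0.357 0.123]
[0.6138 0.3285 0.123 ]
fins side approx
[0.4881 0.2977 0.131 ]
[0.4631 0.1513 0.131 ]
[0.5761 0.2827 0.131 ]
[0.5522 0.1349 0.131 ]
cheek scene
[0.4383 0.1368 0.123 ]
[0.578  0.1191 0.123 ]
[0.4327 0.3545 0.123 ]
[0.611  0.3354 0.123 ]
press posts? base corners scene z~0
rack caps scene top z.276
[ 0.637  -0.3547  0.276 ]
[ 0.6338 -0.3268  0.276 ]
[ 0.6678 -0.3268  0.276 ]
[ 0.6678 -0.3506  0.276 ]
[ 0.6244 -0.1863  0.276 ]
[ 0.6231 -0.1584  0.276 ]
[ 0.6565 -0.1597  0.276 ]
[ 0.6585 -0.1852  0.276 ]
side caps
[ 0.6196 -0.1646  0.276 ]
[ 0.652 -0.159  0.276]
[ 0.6551 -0.1834  0.276 ]
[ 0.6259 -0.1902  0.276 ]
[ 0.6302 -0.3335  0.276 ]
[ 0.664  -0.3273  0.276 ]
[ 0.6667 -0.354   0.276 ]
[ 0.637  -0.3589  0.276 ]
rack base scene z.012
[ 0.5528 -0.3873  0.012 ]
[ 0.5352 -0.1607  0.012 ]
[ 0.6936 -0.1336  0.012 ]
rack base side
[ 0.5325 -0.1469  0.012 ]
[ 0.6864 -0.1392  0.012 ]
[ 0.7049 -0.3766  0.012 ]
[ 0.5484 -0.3868  0.012 ]
```

```bash
cat >> h.py <<'E'
from scipy.spatial.transform import Rotation as Ro
def tool():
    o=ctrl.get_obs(); return o['ee_pos'],Ro.from_euler('xyz',o['eef_rot']).as_matrix(),o
def togo(P,yaw):
    """shift (tool axes, mm) and spin deg to put TCP at P with closing axis along world yaw (mod pi), pointing down"""
    p,R,o=tool()
    d=R.T@(np.asarray(P)-p)
    t=np.array([np.cos(yaw),np.sin(yaw),0]); 
    v=R.T@t; a=np.degrees(np.arctan2(v[2],v[1])); a=(a+90)%180-90
    print('t',o['time_s'],'tcp',p.round(4),'w',round(o['grip_width'],4),'F',o['force'].round(1),'M',o['moment'].round(2)); print('slide mm',(d*1000).round(1),'spin',a.round(2))
E
python3 - <<'E'
from h import *
p,R,o=tool(); print(R.round(3))
c=ctrl.calibration('wrist'); print(-c['R'].T@c['t']-p, c['R'].round(3)); print((R.T@(-c['R'].T@c['t']-p)).round(3)); print((R.T@c['R'].T).round(3))
yaw=-.174
togo([.524,.236,.25],yaw)
rk=np.array([.630,-.258]);ry=.065
for tipy in (.085,-.085):
    X=np.r_[rk+np.array([[np.cos(ry),-np.sin(ry)],[np.sin(ry),np.cos(ry)]])@[-.123,tipy],.22]
    print(X,proj(ctrl.calibration('side'),X),proj(ctrl.calibration('scene'),X))
E
```

```text
[[-0.     0.299  0.954]
 [-0.001  0.954 -0.299]
 [-1.    -0.001 -0.   ]]
[-0.07755915  0.02500323  0.17183703] [[ 0.3    0.954 -0.001]
 [ 0.916 -0.288  0.28 ]
 [ 0.267 -0.085 -0.96 ]]
[-0.172  0.001 -0.081]
[[ 0.    -0.28   0.96 ]
 [ 1.    -0.001 -0.001]
 [ 0.001  0.96   0.28 ]]
t 0.15 tcp [0.1645 0.5246 0.213 ] w 0.0938 F [ 0.2 -0.2 -0. ] M [ 0.01 -0.03 -0.02]
slide mm [ -36.9 -167.9  429.4] spin 82.56
[ 0.50173864 -0.18116887  0.22      ] [341.66704801 226.07764955] [258.20852549 195.37483339]
[ 0.51278086 -0.35080987  0.22      ] [381.96502129 268.97202848] [191.70163988 224.00537511]
```

```bash
python3 -m creep '{"hand":[-1,-1,-1,-1,-1,-1,-1,-1,-1,-1,-1,-1],"slide":[[-0.003,-0.014,0.036],[-0.006,-0.028,0.072],[-0.009,-0.042,0.108],[-0.012,-0.056,0.144],[-0.015,-0.07,0.18],[-0.018,-0.084,0.215],[-0.021,-0.098,0.25],[-0.025,-0.112,0.286],[-0.028,-0.126,0.322],[-0.031,-0.14,0.358],[-0.034,-0.154,0.394],[-0.037,-0.168,0.429]],"spin":[6.9,13.8,20.7,27.6,34.5,41.4,48.3,55.2,62.1,69,75.9,82.6]}' 30; python3 -c "
from h import *
togo([.524,.236,.25],-.174)"
```

```text
time_s: 1.15
ee_pos: [0.5249, 0.2345, 0.2504]
eef_rot: [-0.982, 1.57, -2.734]
force: [0.6, 1.2, 1.0]
grip_width: 0.094
t 1.15 tcp [0.5249 0.2345 0.2504] w 0.094 F [0.6 1.2 1. ] M [-0.1   0.06  0.01]
slide mm [ 0.4 -1.1 -1.3] spin -0.39
```

```bash
python3 -m creep '{"hand":[-1,-1,-1],"slide":[[0,0,0],[0,0,0],[0,0,0]],"spin":[0,0,0]}'
python3 - <<'E'
from h import *
c=ctrl.calibration('wrist');im=ctrl.camera('wrist');cv2.imwrite('pics/c1.png',im[:,:,::-1])
np.savez('pics/c1.npz',**c)
togo([.524,.236,.25],-.174)
rk=np.array([.524,.236]);ry=-.174
M=np.array([[np.cos(ry),-np.sin(ry)],[np.sin(ry),np.cos(ry)]])
for sx in(-.045,.045):
  for dx in(-.007,.007):
    for y in (-.07,.07): print(sx,dx,y,proj(c,np.r_[rk+M@[sx+dx,y],.131]).round(1))
E
```

```text
time_s: 1.4
ee_pos: [0.5232, 0.2363, 0.25]
eef_rot: [-1.206, 1.57, -2.95]
force: [-0.3, -0.1, -0.2]
grip_width: 0.0939
t 1.45 tcp [0.5229 0.2368 0.2502] w 0.0942 F [-0.4  0.2 -0.6] M [-0.07  0.1  -0.01]
slide mm [0.2 1.2 0.6] spin 0.07
-0.045 -0.007 -0.07 [272.4 253.7]
-0.045 -0.007 0.07 [266.  126.7]
-0.045 0.007 -0.07 [284.7 253.7]
-0.045 0.007 0.07 [280.1 126.7]
0.045 -0.007 -0.07 [351.7 253.7]
0.045 -0.007 0.07 [356.4 126.7]
0.045 0.007 -0.07 [364.1 253.7]
0.045 0.007 0.07 [370.5 126.7]
```

View pics/c1.png

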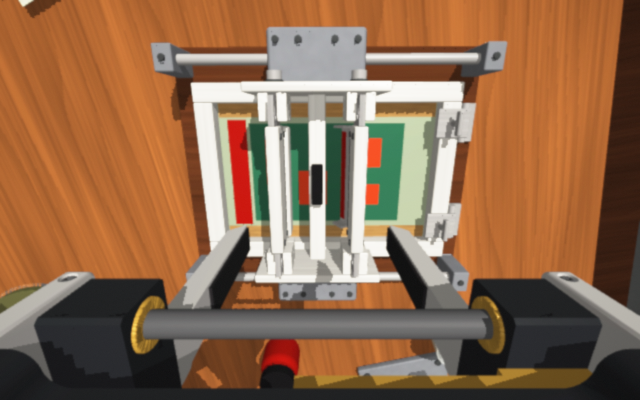

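```bash
python3 -c "
from h import *
crop('pics/c1.png','pics/c2.png',240,75,150,220,5)
im=cv2.imread('pics/c2.png');print(im.shape)
cv2.imwrite('pics/c2a.png',im[0:590]); cv2.imwrite('pics/c2b.png',im[550:])
"
```

```text
(1100, 750, 3)
```

View pics/c2a.png

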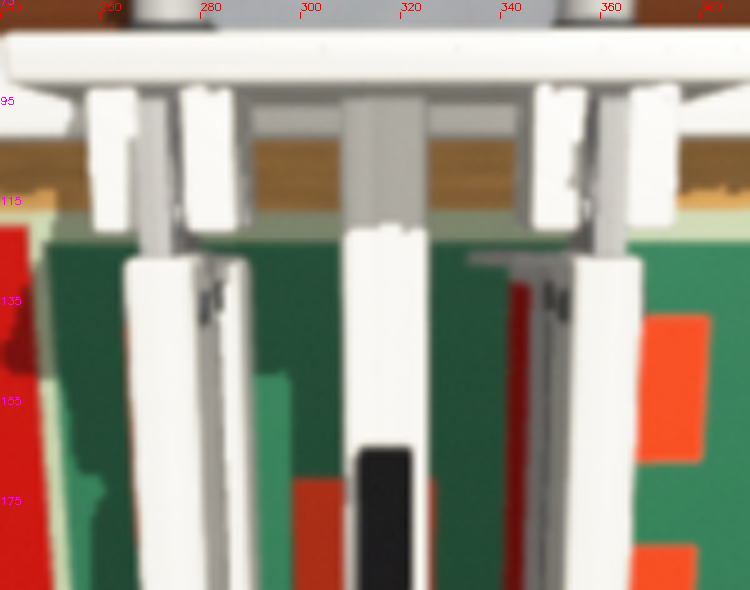

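View pics/c2b.png

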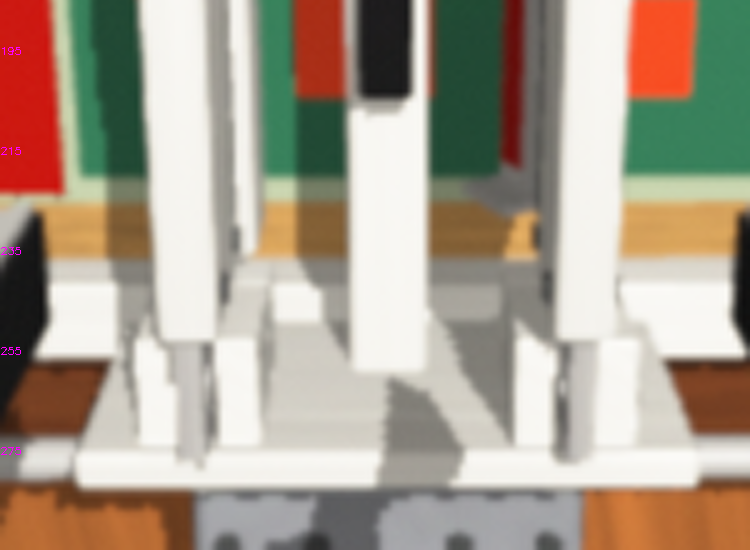

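Run:
```python
from h import *
c=dict(np.load('pics/c1.npz'))
L=[(265,126),(279.4,126),(271.4,253),(283.4,253)];Rr=[(354.6,126.6),(368.4,126.6),(351,253),(363.5,253)]
for q in (L,Rr):
    P=[onz(c,*p,.131)[:2] for p in q]; P=np.array(P); a=P[:2].mean(0);b=P[2:].mean(0); d=a-b
    print(P.round(4).tolist(),'mid',((a+b)/2).round(4),'len',np.linalg.norm(d).round(4),'w',np.linalg.norm(P[0]-P[1]).round(4),np.linalg.norm(P[2]-P[3]).round(4),'yaw',np.arctan2(-d[0],d[1]).round(4))
```

```text
[[0.4841, 0.3148], [0.4982, 0.3123], [0.4598, 0.1771], [0.4732, 0.1747]] mid [0.4788 0.2447] len 0.1398 w 0.0143 0.0136 yaw -0.1773
[[0.5718, 0.2988], [0.5853, 0.2964], [0.5486, 0.1615], [0.5626, 0.159]] mid [0.5671 0.2289] len 0.1392 w 0.0137 0.0142 yaw -0.1656
```

```bash
python3 -c "
from h import *
togo([.4788,.2447,.105],-.174)"
```

```text
t 1.45 tcp [0.5229 0.2368 0.2502] w 0.0942 F [-0.4  0.2 -0.6] M [-0.07  0.1  -0.01]
slide mm [145.3 -44.8  -0.2] spin 0.07
```

```bash
python3 -m creep '{"hand":[-1,-1,-1,-1,-1,-1,-1,-1,-1,-1,-1],"slide":[[0,-0.02,0],[0,-0.0445,0],[0.015,-0.0445,0],[0.035,-0.0445,0],[0.06,-0.0445,0],[0.085,-0.0445,0],[0.105,-0.0445,0],[0.12,-0.0445,0],[0.12,-0.0445,0],[0.12,-0.0445,0],[0.12,-0.0445,0]],"spin":[0,0,0,0,0,0,0,0,0,0,0]}'
python3 - <<'E'
from h import *
togo([.4788,.2447,.105],-.174)
c=ctrl.calibration('wrist');im=ctrl.camera('wrist');cv2.imwrite('pics/d1.png',im[:,:,::-1])
np.savez('pics/d1.npz',**c)
E
```

```text
time_s: 2.37
ee_pos: [0.4799, 0.2446, 0.1317]
eef_rot: [2.158, 1.569, 0.414]
force: [-0.3, 1.5, 0.9]
grip_width: 0.0941
t 2.3667 tcp [0.4799 0.2446 0.1317] w 0.0941 F [-0.3  1.5  0.9] M [-0.06  0.13 -0.  ]
slide mm [26.7 -1.1  0.1] spin 0.04
```

View pics/d1.png

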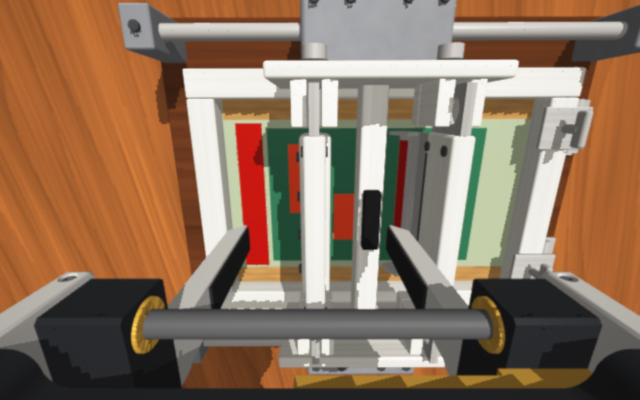

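The fin's top spans columns 303 to 329, centred at 316, against the tool plane at 317.6. That is about 1 mm off in tool y, matching the pose reading.

```bash
python3 -m creep '{"hand":[-1,-1,-0.6,0,0.5,1,1,1,1,1,1],"slide":[[0.013,-0.001,0],[0.025,-0.001,0],[0.025,-0.001,0],[0.025,-0.001,0],[0.025,-0.001,0],[0.025,-0.001,0],[0.025,-0.001,0],[0.025,-0.001,0],[0.025,-0.001,0],[0.025,-0.001,0],[0.025,-0.001,0]],"spin":[0,0,0,0,0,0,0,0,0,0,0]}' 40;  python3 -c "
from h import *
togo([.4788,.2447,.105],-.174)"
```

```text
time_s: 3.33
ee_pos: [0.4789, 0.2441, 0.1055]
eef_rot: [2.169, 1.571, 0.423]
force: [0.5, -0.4, -0.6]
grip_width: 0.0373
t 3.3333 tcp [0.4789 0.2441 0.1055] w 0.0373 F [ 0.5 -0.4 -0.6] M [-0.03  0.02  0.01]
slide mm [ 0.5 -0.2 -0.6] spin -0.04
```

```bash
python3 -m creep '{"hand":[1,1,1,1,1,1],"slide":[[0,0,0],[0,0,0],[0,0,0],[0,0,0],[0,0,0],[0,0,0]],"spin":[0,0,0,0,0,0]}' 40;  python3 -c "
from h import *
togo([.4788,.2447,.105],-.174)"
```

```text
time_s: 3.83
ee_pos: [0.4787, 0.2441, 0.1054]
eef_rot: [-1.331, 1.57, -3.076]
force: [-1.3, -0.1, 1.5]
grip_width: 0.0136
t 3.8333 tcp [0.4787 0.2441 0.1054] w 0.0136 F [-1.3 -0.1  1.5] M [-0.02  0.43 -0.01]
slide mm [ 0.4  0.  -0.6] spin -0.03
```

```bash
python3 -m creep '{"hand":[1,1,1,1,1,1,1,1,1,1,1,1],"slide":[[0,0,0],[0,0,0],[-0.004,0,0],[-0.008,0,0],[-0.012,0,0],[-0.017,0,0],[-0.023,0,0],[-0.03,0,0],[-0.04,0,0],[-0.05,0,0],[-0.06,0,0],[-0.07,0,0]],"spin":[0,0,0,0,0,0,0,0,0,0,0,0]}' 55;  python3 - <<'E'
from h import *
togo([.4788,.2447,.209],-.174)
for n in ('wrist','side'):
  im=ctrl.camera(n);cv2.imwrite(f'pics/e_{n}.png',im[:,:,::-1])
crop('pics/e_side.png','pics/e2.png',200,110,160,130,5)
E
```

```text
time_s: 4.83
ee_pos: [0.4789, 0.2441, 0.1768]
eef_rot: [2.112, 1.57, 0.366]
force: [-0.7, -0.4, -4.0]
grip_width: 0.0137
t 4.8333 tcp [0.4789 0.2441 0.1768] w 0.0137 F [-0.7 -0.4 -4. ] M [-0.05  0.03 -0.04]
slide mm [-32.2  -0.2  -0.6] spin -0.04
```

View pics/e_wrist.png

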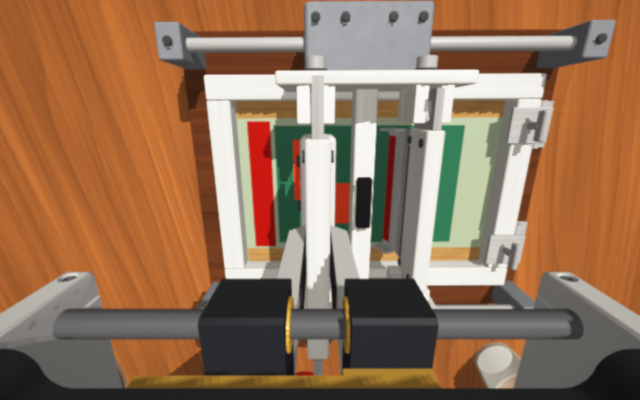

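View pics/e2.png

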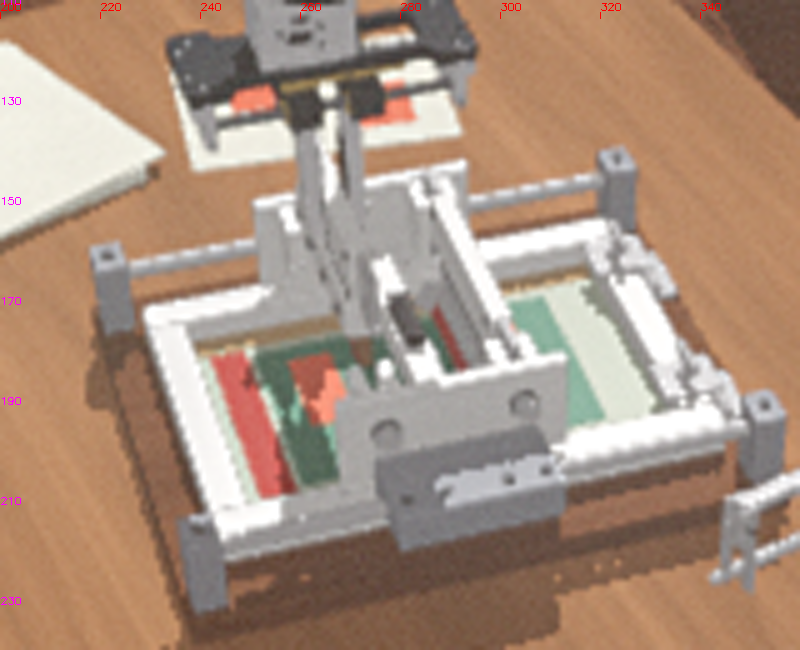

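The tool came up with the gripper: 4 N of weight, opening 13.7 mm. Next is the carry to a point in front of the pegs.

Run:
```python
from h import *
togo([.4653,-.2687,.2094],.065)
```

```text
t 4.9333 tcp [0.4795 0.2443 0.1776] w 0.0138 F [ 1.1  0.5 -3.9] M [-0.04  0.07 -0.02]
slide mm [-32.5  75.2 507.7] spin -13.73
```

```bash
python3 -m creep '{"hand":[1,1,1,1,1,1,1,1,1,1,1,1],"slide":[[-0.015,0,0],[-0.03,0,0],[-0.035,0.002,0.01],[-0.035,0.005,0.032],[-0.035,0.01,0.062],[-0.035,0.015,0.097],[-0.035,0.02,0.132],[-0.035,0.025,0.168],[-0.035,0.03,0.204],[-0.035,0.035,0.24],[-0.035,0.041,0.276],[-0.035,0.046,0.312]],"spin":[0,0,0,0,-1,-2,-3,-4,-5,-6,-7,-8]}' && python3 -m creep '{"hand":[1,1,1,1,1,1,1,1,1,1],"slide":[[0,0.003,0.036],[0,0.006,0.072],[0,0.009,0.106],[0,0.012,0.136],[0,0.015,0.161],[0,0.017,0.178],[0,0.018,0.19],[0,0.018,0.19],[0,0.018,0.19],[0,0.018,0.19]],"spin":[-1,-2,-3,-4,-5,-5.73,-5.73,-5.73,-5.73,-5.73]}'
python3 - <<'E'
from h import *
togo([.4653,-.2687,.2094],.065)
c=ctrl.calibration('wrist');np.savez('pics/f.npz',**c)
for n in ('wrist','side','scene'):
  im=ctrl.camera(n);cv2.imwrite(f'pics/f_{n}.png',im[:,:,::-1])
crop('pics/f_side.png','pics/f2.png',300,170,150,140,5)
crop('pics/f_scene.png','pics/f3.png',170,140,150,140,5)
E
```

```text
time_s: 5.93
ee_pos: [0.469, -0.0734, 0.21]
eef_rot: [-1.276, 1.57, -2.881]
force: [-0.0, 0.8, -4.4]
grip_width: 0.0134
time_s: 6.77
ee_pos: [0.4811, -0.261, 0.2103]
eef_rot: [-2.541, 1.57, 2.237]
force: [-0.1, 0.3, -4.0]
grip_width: 0.0136
t 6.7667 tcp [ 0.4811 -0.261   0.2103] w 0.0136 F [-0.1  0.3 -4. ] M [-0.08  0.03  0.01]
slide mm [  0.9 -16.3   6.7] spin 0.01
```

View pics/f_wrist.png

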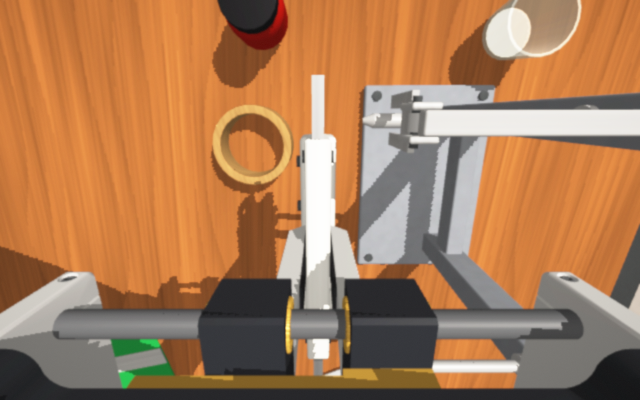

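View pics/f2.png

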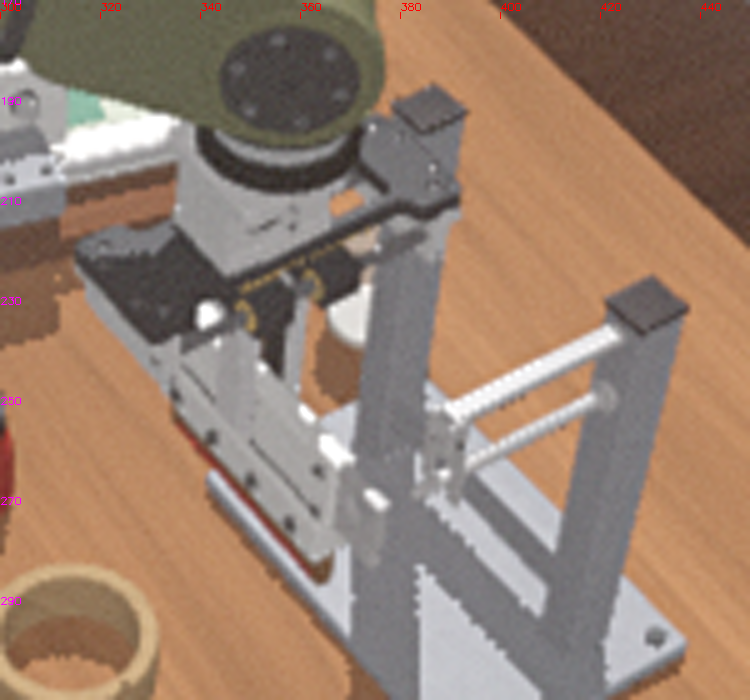

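View pics/f3.png

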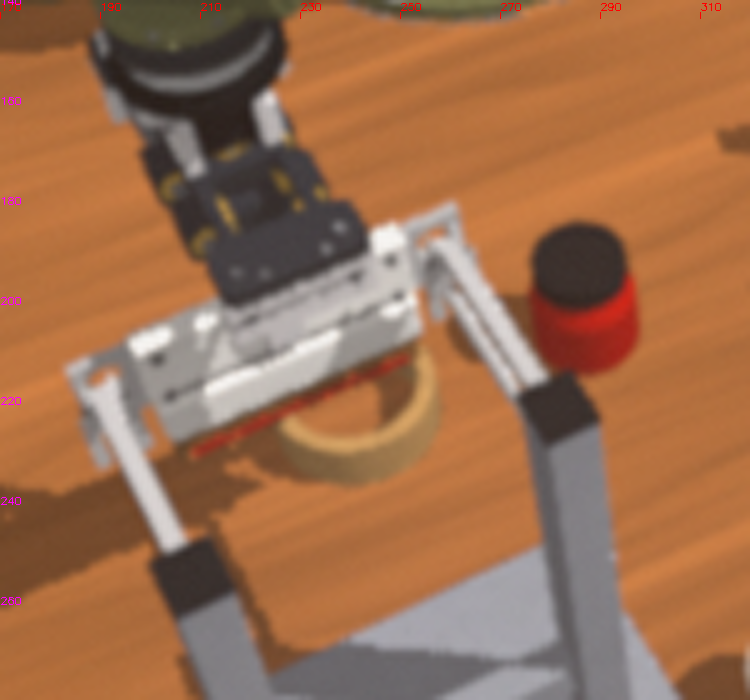

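The squeegee (red edge, thick jaw) is in the gripper, in front of the peg tips. Its +y tongue end is at about (318,75) and the +y peg tip at about (364,121). I'll check the lateral alignment.

Run:
```python
from h import *
crop('pics/f_wrist.png','pics/f4.png',290,60,160,100,5)
c=dict(np.load('pics/f.npz'))
ry=.065;M=np.array([[np.cos(ry),-np.sin(ry)],[np.sin(ry),np.cos(ry)]])
o=np.array([.630,-.258])
def rf(P): return np.r_[M.T@(P[:2]-o),P[2]].round(4)
print('tongue end',rf(onz(c,318,75,.236)),'fin end',rf(onz(c,318,137,.236)))
print('pegtip',rf(onz(c,364,121,.22)))
S=ctrl.calibration('side')
print('TCP',rf(tool()[0]))
```

```text
tongue end [-0.1481  0.1066  0.236 ] fin end [-0.1481  0.0776  0.236 ]
pegtip [-0.1227  0.0851  0.22  ]
TCP [-0.1485  0.0068  0.2106]
```

View pics/f4.png

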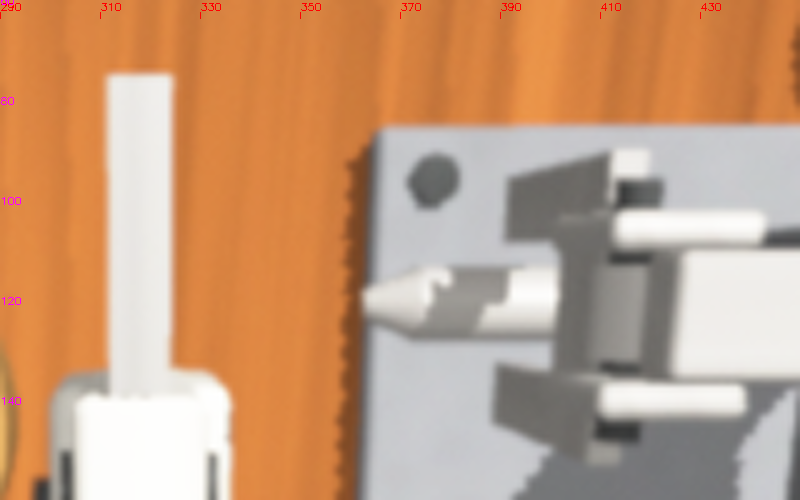

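```bash
python3 -m creep '{"hand":[1,1,1,1,1,1,1,1,1,1,1],"slide":[[0,0,0.003],[0,0,0.0065],[0,0,0.0065],[0,0.006,0.0065],[0,0.012,0.0065],[0,0.018,0.0065],[0,0.024,0.0065],[0,0.03,0.0065],[0,0.035,0.0065],[0,0.035,0.0065],[0,0.035,0.0065]],"spin":[0,0,0,0,0,0,0,0,0,0,0]}'
python3 - <<'E'
from h import *
togo([.610,-.2587,.2094],.065)
c=ctrl.calibration('wrist');np.savez('pics/g.npz',**c)
for n in ('wrist','side'):
  im=ctrl.camera(n);cv2.imwrite(f'pics/g_{n}.png',im[:,:,::-1])
crop('pics/g_side.png','pics/g2.png',340,210,100,100,6)
crop('pics/g_wrist.png','pics/g4.png',290,60,160,100,5)
E
```

```text
time_s: 7.83
ee_pos: [0.5167, -0.2658, 0.2102]
eef_rot: [-2.056, 1.57, 2.721]
force: [-0.2, 0.1, -4.1]
grip_width: 0.0136
t 7.8333 tcp [ 0.5167 -0.2658  0.2102] w 0.0136 F [-0.2  0.1 -4.1] M [-0.03  0.04  0.01]
slide mm [ 0.8 93.5 -1. ] spin 0.02
```

View pics/g2.png

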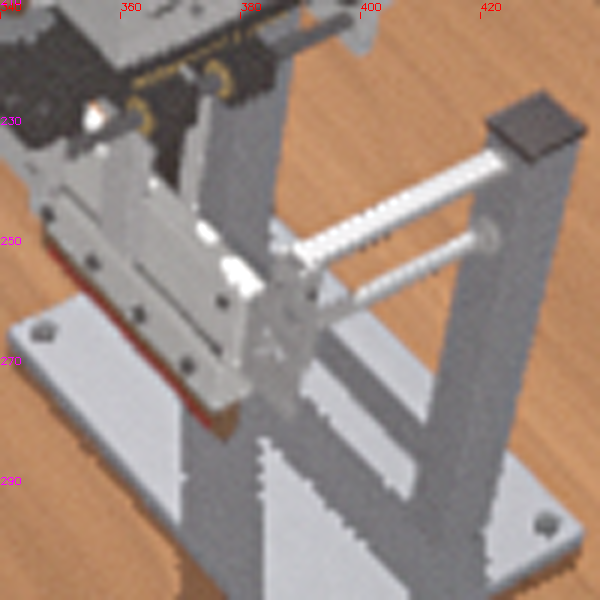

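View pics/g4.png

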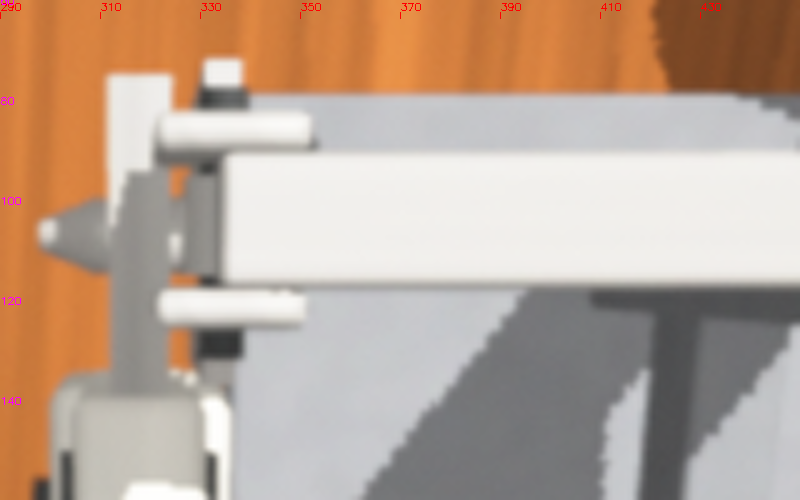

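The +y peg tip shows in front of the tongue at (298,106), in line with the tongue's middle, and there is no contact force. I'll push it in.

```bash
python3 -m creep '{"hand":[1,1,1,1,1,1,1,1,1,1,1,1],"slide":[[0,0.007,0],[0,0.015,0],[0,0.023,0],[0,0.032,0],[0,0.041,0],[0,0.05,0],[0,0.059,0],[0,0.068,0],[0,0.077,0],[0,0.086,0],[0,0.093,0],[0,0.093,0]],"spin":[0,0,0,0,0,0,0,0,0,0,0,0]}' ; python3 -m creep '{"hand":[1,1,1,1],"slide":[[0.001,0,0],[0.003,0,0],[0.0055,0,0],[0.0055,0,0]],"spin":[0,0,0,0]}'
python3 - <<'E'
from h import *
togo([.610,-.2587,.2044],.065)
c=ctrl.calibration('wrist');np.savez('pics/i.npz',**c)
for n in ('wrist','side','scene'):
  im=ctrl.camera(n);cv2.imwrite(f'pics/i_{n}.png',im[:,:,::-1])
crop('pics/i_side.png','pics/i2.png',330,180,120,110,6)
crop('pics/i_scene.png','pics/i3.png',170,160,140,110,5)
E
```

```text
time_s: 8.93
ee_pos: [0.6106, -0.2594, 0.2098]
eef_rot: [-2.684, 1.57, 2.094]
force: [-0.3, 0.1, -3.7]
grip_width: 0.0134
time_s: 9.27
ee_pos: [0.6091, -0.2599, 0.2046]
eef_rot: [-2.038, 1.57, 2.739]
force: [0.0, 0.2, -3.1]
grip_width: 0.0141
t 9.2667 tcp [ 0.6091 -0.2599  0.2046] w 0.0141 F [ 0.   0.2 -3.1] M [-0.1   0.05 -0.03]
slide mm [ 0.2  1.  -1.2] spin -0.01
```

View pics/i2.png

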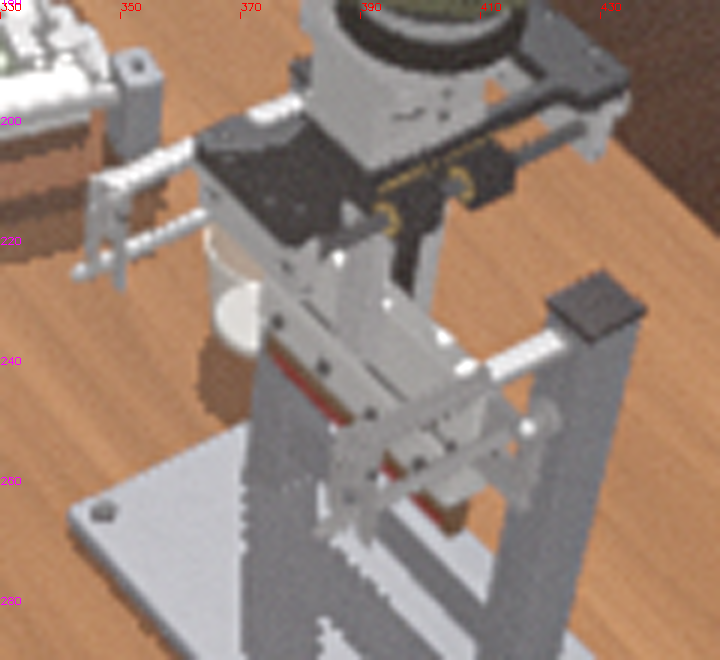

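View pics/i3.png

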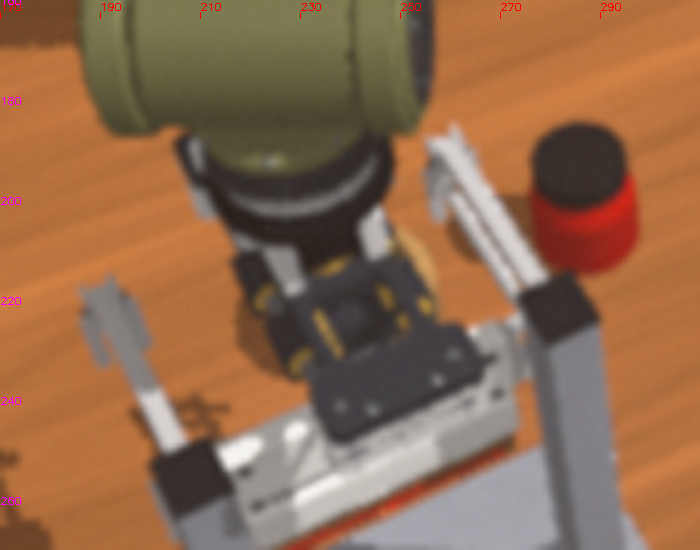

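View pics/i_wrist.png

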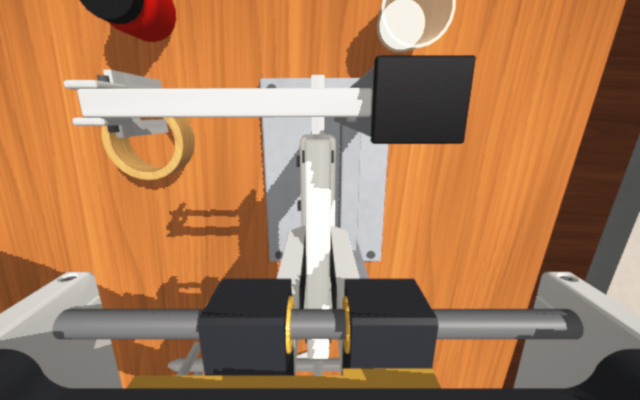

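Both keepers hang shut: their forks are over the pegs at about (347,215) and (388,262) in the side view. The squeegee is behind them, so I'll release it.

```bash
python3 -m creep '{"hand":[0.6,0.4,0.2,0.1,0.1,0.1,0.1,0.1,0.1,0.1],"slide":[[0,0,0],[0,0,0],[0,0,0],[0,0,0],[0,0,0],[0,0,0],[-0.01,0,0],[-0.03,0,0],[-0.06,0,0],[-0.1,0,0]],"spin":[0,0,0,0,0,0,0,0,0,0]}'
python3 - <<'E'
from h import *
togo([.5671,.2289,.25],-.174)
c=ctrl.calibration('wrist');np.savez('pics/j.npz',**c)
for n in ('wrist','side'):
  im=ctrl.camera(n);cv2.imwrite(f'pics/j_{n}.png',im[:,:,::-1])
crop('pics/j_side.png','pics/j2.png',330,180,120,110,6)
E
```

```text
time_s: 10.25
ee_pos: [0.6087, -0.2595, 0.3047]
eef_rot: [-2.092, 1.567, 2.685]
force: [0.2, -0.1, -0.5]
grip_width: 0.042
t 10.25 tcp [ 0.6087 -0.2595  0.3047] w 0.042 F [ 0.2 -0.1 -0.5] M [-0.08  0.07  0.  ]
slide mm [  55.6   -9.7 -490. ] spin 13.69
```

View pics/j2.png

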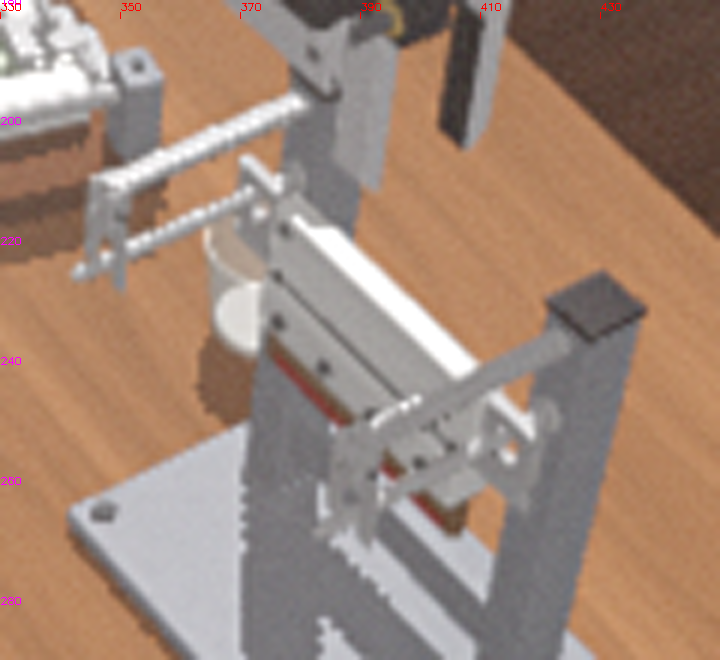

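View pics/j_wrist.png

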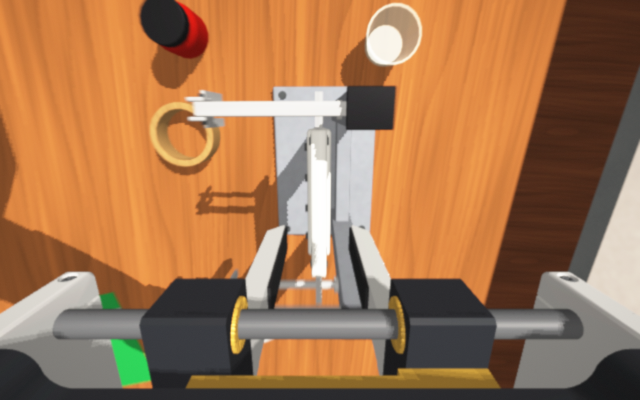

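The squeegee hangs with a peg through each eye and the keepers shut. I'll move back for the flood bar.

```bash
python3 -m creep '{"hand":[0,0,-0.3,-0.6,-1,-1,-1,-1,-1,-1,-1,-1],"slide":[[-0.015,0,0],[-0.02,0,-0.015],[-0.02,0,-0.045],[-0.02,0,-0.08],[-0.02,0,-0.116],[-0.02,0,-0.152],[-0.02,-0.001,-0.188],[-0.02,-0.002,-0.224],[-0.02,-0.003,-0.26],[-0.02,-0.004,-0.296],[-0.01,-0.005,-0.332],[0,-0.006,-0.368]],"spin":[0,0,0,1,2.5,4,5.5,7,8.5,10,11.5,12.5]}' ; python3 -c "
from h import *
togo([.5671,.2289,.13],-.174)"
```

```text
time_s: 11.35
ee_pos: [0.5786, 0.1094, 0.3054]
eef_rot: [1.898, 1.569, 0.173]
force: [0.2, 0.1, -0.8]
grip_width: 0.0941
t 11.35 tcp [0.5786 0.1094 0.3054] w 0.0941 F [ 0.2  0.1 -0.8] M [-0.02  0.05  0.  ]
slide mm [ 175.4  -30.  -116.2] spin 1.13
```

```bash
python3 -m creep '{"hand":[-1,-1,-1,-1,-1,-1,-1,-1,-1,-1,-1],"slide":[[0.005,-0.008,-0.032],[0.02,-0.016,-0.062],[0.04,-0.023,-0.09],[0.065,-0.028,-0.108],[0.09,-0.03,-0.116],[0.12,-0.03,-0.116],[0.145,-0.03,-0.116],[0.16,-0.03,-0.116],[0.16,-0.03,-0.116],[0.16,-0.03,-0.116],[0.16,-0.03,-0.116]],"spin":[0.3,0.6,0.9,1.1,1.1,1.1,1.1,1.1,1.1,1.1,1.1]}'
python3 - <<'E'
from h import *
togo([.5671,.2289,.105],-.174)
c=ctrl.calibration('wrist');np.savez('pics/k.npz',**c)
for n in ('wrist',):
  im=ctrl.camera(n);cv2.imwrite(f'pics/k_{n}.png',im[:,:,::-1])
E
```

```text
time_s: 12.27
ee_pos: [0.5679, 0.2267, 0.1466]
eef_rot: [2.086, 1.569, 0.343]
force: [-0.7, 0.7, -0.2]
grip_width: 0.0938
t 12.2667 tcp [0.5679 0.2267 0.1466] w 0.0938 F [-0.7  0.7 -0.2] M [-0.06  0.1  -0.01]
slide mm [41.6 -1.2 -2. ] spin 0.1
```

View pics/k_wrist.png

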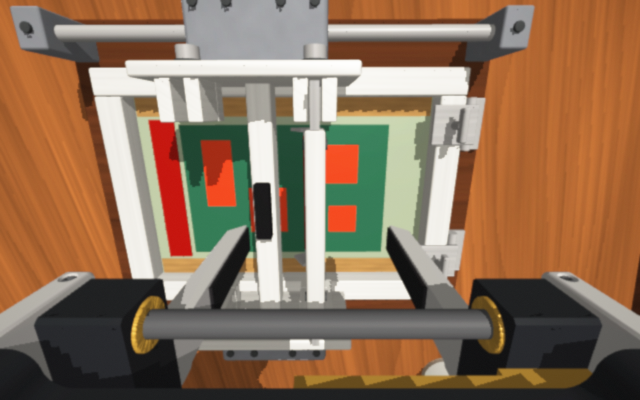

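The flood bar's fin spans columns 305 to 326, about 2 px (1.3 mm) left of the tool plane, which agrees with the pose reading.

```bash
python3 -m creep '{"hand":[-1,-1,-1,-1,0,1,1,1,1,1,1,1],"slide":[[0.01,-0.0013,-0.002],[0.023,-0.0013,-0.002],[0.034,-0.0013,-0.002],[0.041,-0.0013,-0.002],[0.041,-0.0013,-0.002],[0.041,-0.0013,-0.002],[0.041,-0.0013,-0.002],[0.041,-0.0013,-0.002],[0.041,-0.0013,-0.002],[0.041,-0.0013,-0.002],[0.041,-0.0013,-0.002],[0.041,-0.0013,-0.002]],"spin":[0,0,0,0,0,0,0,0,0,0,0,0]}' 40; python3 -m creep '{"hand":[1,1,1,1,1,1],"slide":[[0,0,0],[0,0,0],[0,0,0],[0,0,0],[0,0,0],[0,0,0]],"spin":[0,0,0,0,0,0]}' 55;  python3 -c "
from h import *
togo([.5671,.2289,.105],-.174)"
```

```text
time_s: 13.32
ee_pos: [0.5667, 0.2284, 0.1041]
eef_rot: [2.022, 1.571, 0.279]
force: [-0.2, -0.1, 0.6]
grip_width: 0.044
time_s: 13.82
ee_pos: [0.5666, 0.2284, 0.1039]
eef_rot: [-1.124, 1.571, -2.867]
force: [-1.1, 1.0, -0.3]
grip_width: 0.0137
t 13.8167 tcp [0.5666 0.2284 0.1039] w 0.0137 F [-1.1  1.  -0.3] M [-0.06  0.18  0.09]
slide mm [-1.1  0.4 -0.6] spin 0.1
```

```bash
python3 -m creep '{"hand":[1,1,1,1,1,1,1,1,1,1,1,1],"slide":[[0,0,0],[-0.003,0,0],[-0.007,0,0],[-0.011,0,0],[-0.015,0,0],[-0.02,0,0],[-0.027,0,0],[-0.037,0,0],[-0.05,0,0],[-0.067,0,0],[-0.085,0,0],[-0.1045,0,0]],"spin":[0,0,0,0,0,0,0,0,0,0,0,0]}' 55;  python3 - <<'E'
from h import *
togo([.4815,-.2682,.2085],.065)
for n in ('wrist','side'):
  im=ctrl.camera(n);cv2.imwrite(f'pics/l_{n}.png',im[:,:,::-1])
crop('pics/l_side.png','pics/l2.png',200,90,160,130,5)
E
```

```text
time_s: 14.82
ee_pos: [0.5665, 0.2283, 0.21]
eef_rot: [1.946, 1.571, 0.203]
force: [0.6, 0.6, -3.7]
grip_width: 0.0136
t 14.8167 tcp [0.5665 0.2283 0.21  ] w 0.0136 F [ 0.6  0.6 -3.7] M [-0.08  0.1   0.02]
slide mm [  1.5   1.4 503.7] spin -13.6
```

View pics/l2.png

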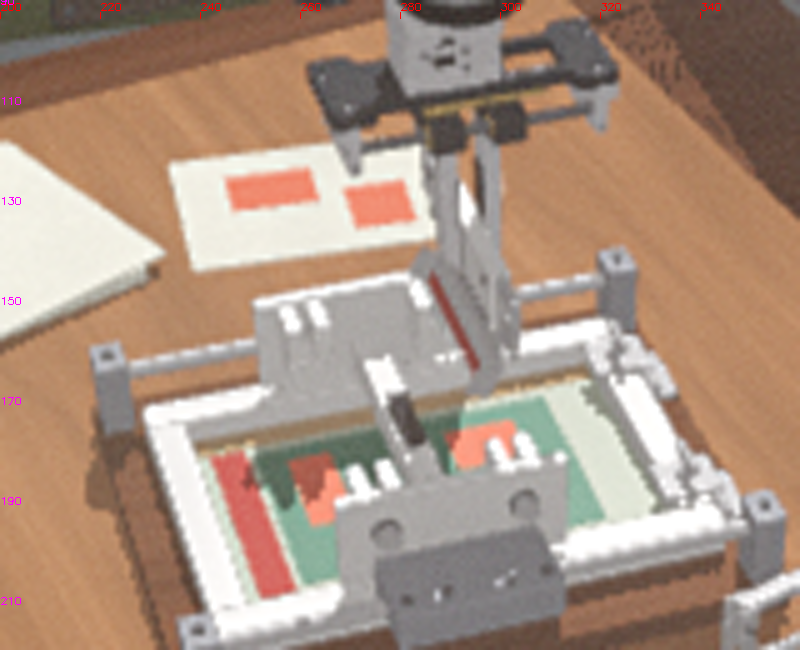

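```bash
python3 -m creep '{"hand":[1,1,1,1,1,1,1,1,1,1,1,1],"slide":[[0,-0.004,0.01],[0,-0.01,0.03],[0,-0.018,0.058],[0,-0.026,0.09],[0,-0.034,0.122],[0,-0.042,0.154],[0,-0.048,0.186],[0,-0.052,0.218],[0,-0.052,0.25],[0,-0.046,0.282],[0,-0.04,0.314],[0,-0.034,0.346]],"spin":[0,0,-1,-2,-3,-4,-5,-6,-7,-8,-9,-10]}'; python3 -c "
from h import *
togo([.4815,-.2682,.2085],.065)"
```

```text
time_s: 15.92
ee_pos: [0.4732, -0.1081, 0.208]
eef_rot: [-2.007, 1.571, 2.708]
force: [-0.4, 0.5, -3.6]
grip_width: 0.0136
t 15.9167 tcp [ 0.4732 -0.1081  0.208 ] w 0.0136 F [-0.4  0.5 -3.6] M [-0.05  0.02  0.01]
slide mm [ -0.5   7.8 160.1] spin -3.55
```

```bash
python3 -m creep '{"hand":[1,1,1,1,1,1,1,1,1,1],"slide":[[0,0.001,0.03],[0,0.002,0.06],[0,0.003,0.09],[0,0.004,0.118],[0,0.006,0.14],[0,0.008,0.154],[0,0.008,0.16],[0,0.008,0.16],[0,0.008,0.16],[0,0.008,0.16]],"spin":[-1,-2,-3,-3.55,-3.55,-3.55,-3.55,-3.55,-3.55,-3.55]}'
python3 - <<'E'
from h import *
togo([.4815,-.2682,.2085],.065)
c=ctrl.calibration('wrist');np.savez('pics/m.npz',**c)
for n in ('wrist','side'):
  im=ctrl.camera(n);cv2.imwrite(f'pics/m_{n}.png',im[:,:,::-1])
crop('pics/m_side.png','pics/m2.png',330,180,120,110,6)
crop('pics/m_wrist.png','pics/m4.png',290,60,160,100,5)
E
```

```text
time_s: 16.75
ee_pos: [0.4822, -0.2655, 0.2085]
eef_rot: [-2.917, 1.571, 1.861]
force: [-0.8, -0.2, -3.6]
grip_width: 0.0139
t 16.75 tcp [ 0.4822 -0.2655  0.2085] w 0.0139 F [-0.8 -0.2 -3.6] M [-0.05  0.06 -0.04]
slide mm [-0.  -0.9  2.6] spin 0.01
```

View pics/m2.png

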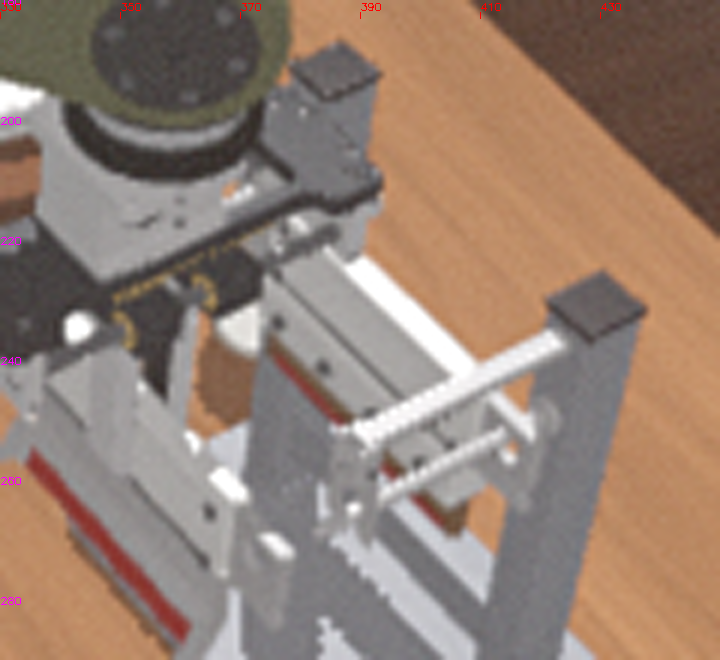

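View pics/m4.png

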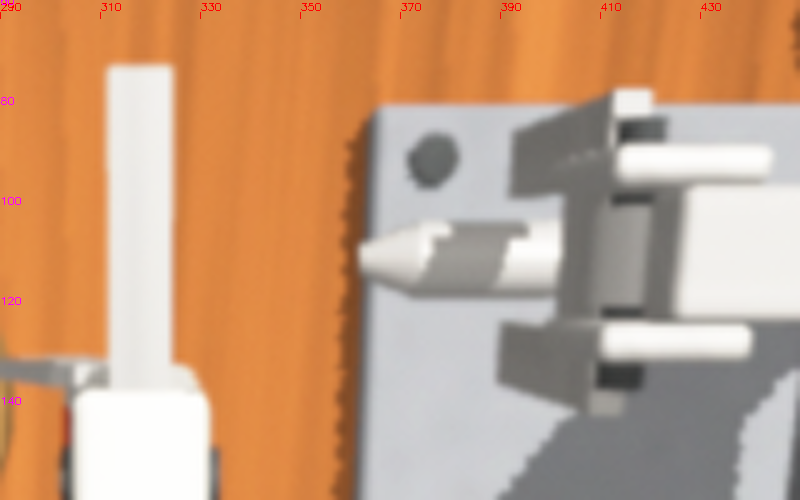

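The +y peg axis is at row 112, against about row 105 for the eye's middle, so I'll shift 3 mm in tool z before sliding on.

```bash
python3 -m creep '{"hand":[1,1,1,1,1,1,1,1,1,1],"slide":[[0,0,0.0015],[0,0,0.003],[0,0,0.003],[0,0.006,0.003],[0,0.012,0.003],[0,0.018,0.003],[0,0.025,0.003],[0,0.032,0.003],[0,0.032,0.003],[0,0.032,0.003]],"spin":[0,0,0,0,0,0,0,0,0,0]}'
python3 - <<'E'
from h import *
togo([.5711,-.2618,.2085],.065)
c=ctrl.calibration('wrist')
for n in ('wrist','side'):
  im=ctrl.camera(n);cv2.imwrite(f'pics/n_{n}.png',im[:,:,::-1])
crop('pics/n_side.png','pics/n2.png',330,180,120,110,6)
crop('pics/n_wrist.png','pics/n4.png',290,60,160,100,5)
E
```

```text
time_s: 17.68
ee_pos: [0.5146, -0.2674, 0.2082]
eef_rot: [-2.042, 1.57, 2.735]
force: [0.4, 0.9, -3.1]
grip_width: 0.0139
t 17.6833 tcp [ 0.5146 -0.2674  0.2082] w 0.0139 F [ 0.4  0.9 -3.1] M [-0.05  0.07 -0.  ]
slide mm [-0.4 56.8 -2. ] spin -0.02
```

View pics/n2.png

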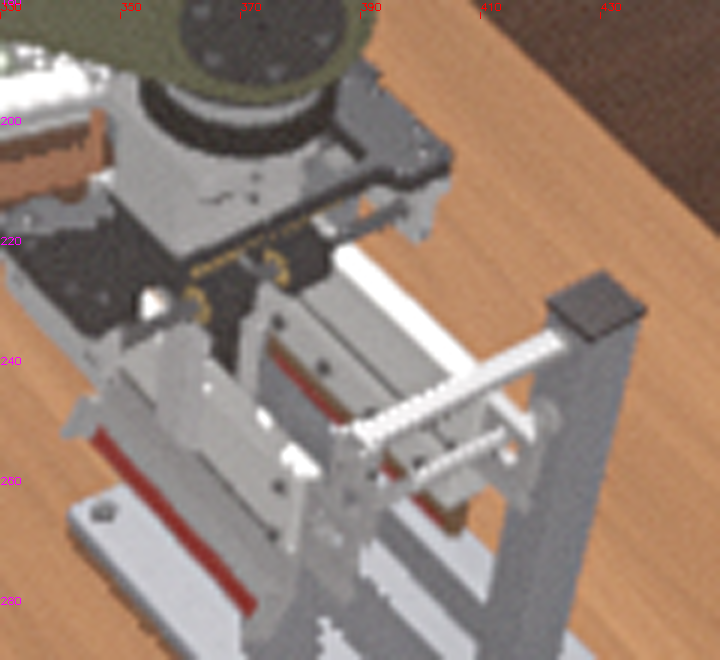

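View pics/n4.png

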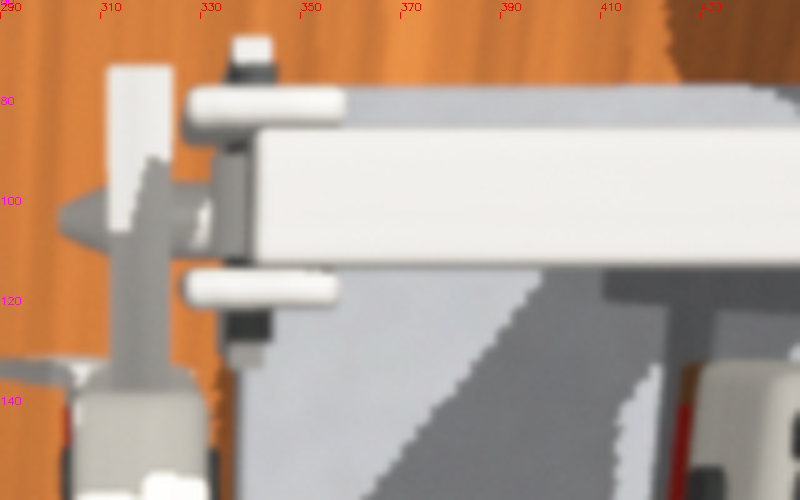

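The peg passes through the tongue again (tip at (303,104)), with no significant force. I'll slide it on and lower it.

```bash
python3 -m creep '{"hand":[1,1,1,1,1,1,1,1,1,1,1],"slide":[[0,0.006,-0.0005],[0,0.013,-0.001],[0,0.02,-0.001],[0,0.027,-0.001],[0,0.034,-0.001],[0,0.041,-0.001],[0,0.048,-0.001],[0,0.054,-0.001],[0,0.057,-0.001],[0,0.057,-0.001],[0,0.057,-0.001]],"spin":[0,0,0,0,0,0,0,0,0,0,0]}' ; python3 -m creep '{"hand":[1,1,1,1],"slide":[[0.001,0,0],[0.003,0,0],[0.005,0,0],[0.005,0,0]],"spin":[0,0,0,0]}'
python3 - <<'E'
from h import *
togo([.5711,-.2618,.2035],.065)
for n in ('wrist','side','scene'):
  im=ctrl.camera(n);cv2.imwrite(f'pics/o_{n}.png',im[:,:,::-1])
crop('pics/o_side.png','pics/o2.png',330,180,120,110,6)
crop('pics/o_scene.png','pics/o3.png',170,160,140,110,5)
E
```

```text
time_s: 18.7
ee_pos: [0.5711, -0.2629, 0.2083]
eef_rot: [-2.107, 1.571, 2.669]
force: [0.1, -0.2, -3.8]
grip_width: 0.0136
time_s: 19.03
ee_pos: [0.5708, -0.263, 0.203]
eef_rot: [-2.07, 1.57, 2.706]
force: [0.5, -0.1, -3.9]
grip_width: 0.0134
t 19.0333 tcp [ 0.5708 -0.263   0.203 ] w 0.0134 F [ 0.5 -0.1 -3.9] M [-0.05  0.04 -0.02]
slide mm [-0.5  0.3 -1.2] spin -0.06
```

View pics/o2.png

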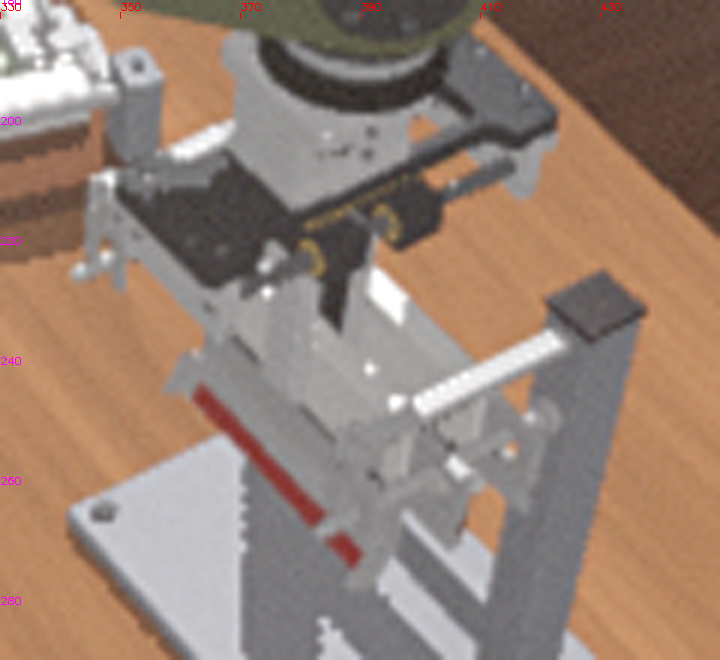

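View pics/o3.png

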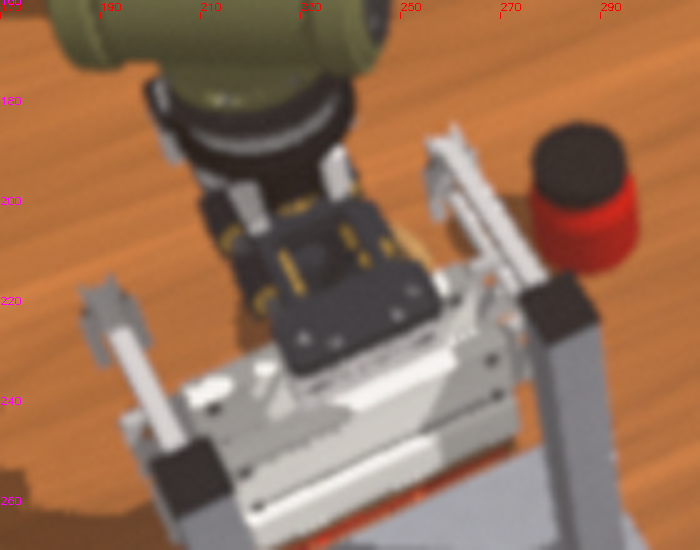

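View pics/o_wrist.png

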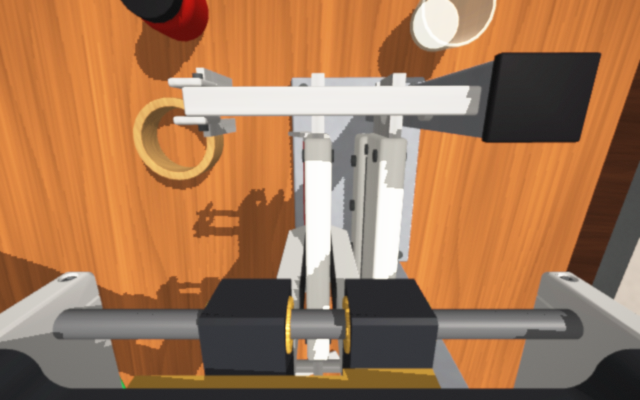

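```bash
python3 -m creep '{"hand":[0.65,0.6,0.55,0.53,0.53,0.53,0.53,0.53,0.53,0.53],"slide":[[0,0,0],[0,0,0],[0,0,0],[0,0,0],[0,0,0],[0,0,0],[0,0,0],[0,0,0],[0,0,0],[0,0,0]],"spin":[0,0,0,0,0,0,0,0,0,0]}'
python3 - <<'E'
from h import *
togo([.5711,-.2618,.2035],.065)
im=ctrl.camera('wrist');cv2.imwrite('pics/p_wrist.png',im[:,:,::-1])
E
```

```text
time_s: 20.02
ee_pos: [0.5711, -0.2629, 0.2034]
eef_rot: [-0.829, 1.571, -2.336]
force: [0.5, -0.1, 0.3]
grip_width: 0.0222
t 20.0167 tcp [ 0.5711 -0.2629  0.2034] w 0.0222 F [ 0.5 -0.1  0.3] M [-0.14  0.07  0.03]
slide mm [-0.1  0.1 -1.1] spin -0.05
```

View pics/p_wrist.png

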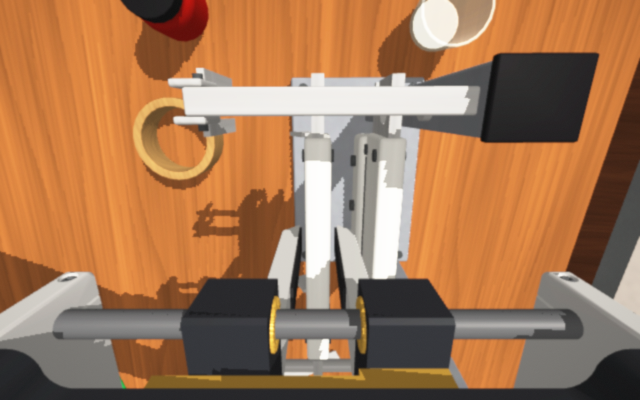

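The fingers are clear of the fin on both sides and the weight is off the gripper. I'll lift straight up, slowly at first, then back away.

```bash
python3 -m creep '{"hand":[0.53,0.53,0.53,0.53,0.53,0.53,0.53,0.53,0.53,0.53,0.53,0.53],"slide":[[-0.004,0,0],[-0.01,0,0],[-0.02,0,0],[-0.035,0,0],[-0.055,0,0],[-0.08,0,0],[-0.105,0,0],[-0.12,-0.02,0],[-0.125,-0.05,0],[-0.125,-0.08,0],[-0.125,-0.11,0],[-0.125,-0.14,0]],"spin":[0,0,0,0,0,0,0,0,0,0,0,0]}' ; python3 -m creep '{"hand":[0.53,0.53,0.53,0.53,0.53,0.53,0.53,0.53,0.53,0.53,0.53],"slide":[[0,0,-0.03],[0,0,-0.065],[0,0,-0.1],[0,0,-0.135],[0,0,-0.165],[0,0,-0.185],[0,0,-0.2],[0,0,-0.2],[0,0,-0.2],[0,0,-0.2],[0,0,-0.2]],"spin":[0,0,0,0,0,0,0,0,0,0,0]}'
python3 - <<'E'
from h import *
for n in ('wrist','side','scene'):
  im=ctrl.camera(n);cv2.imwrite(f'pics/q_{n}.png',im[:,:,::-1])
crop('pics/q_side.png','pics/q2.png',330,180,120,110,6)
crop('pics/q_scene.png','pics/q3.png',170,160,140,110,5)
E
```

```text
time_s: 21.07
ee_pos: [0.4299, -0.2717, 0.3295]
eef_rot: [0.839, 1.569, -0.667]
force: [0.0, -1.5, 0.5]
grip_width: 0.0222
time_s: 21.98
ee_pos: [0.4186, -0.0731, 0.3286]
eef_rot: [0.56, 1.571, -0.948]
force: [-0.7, 0.4, 0.2]
grip_width: 0.022
```

View pics/q2.png

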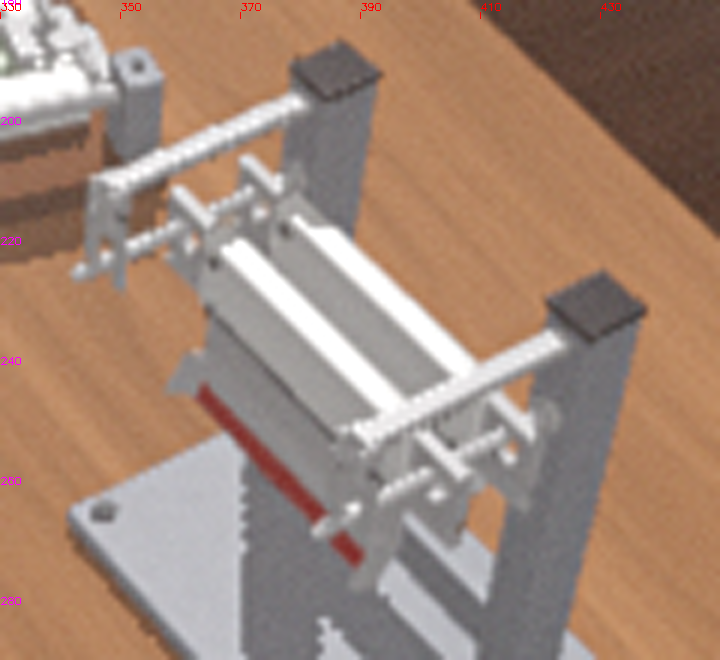

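View pics/q3.png

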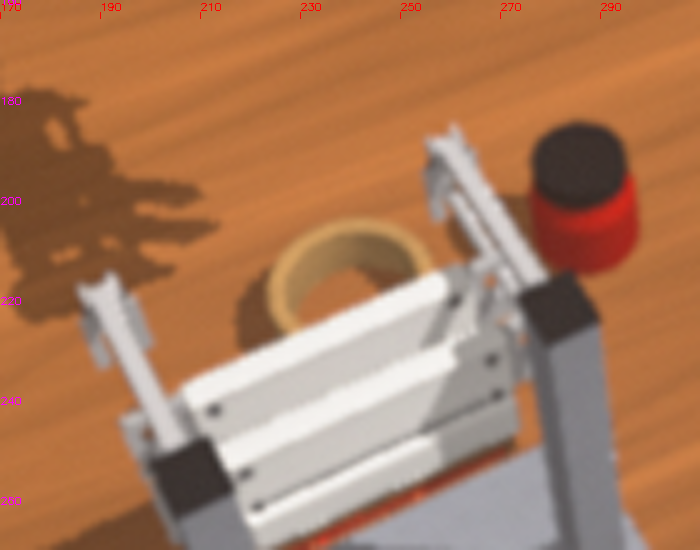

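View pics/q_wrist.png

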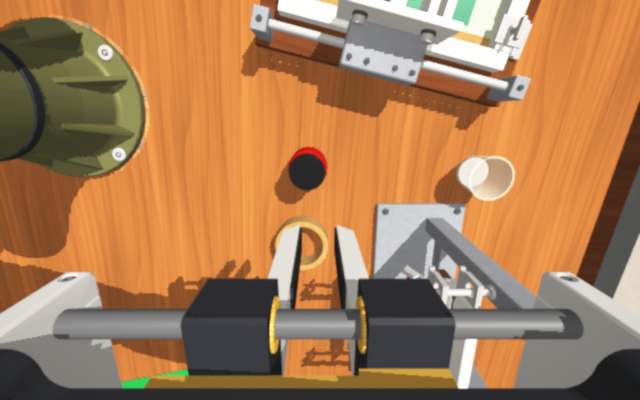

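View pics/q_scene.png

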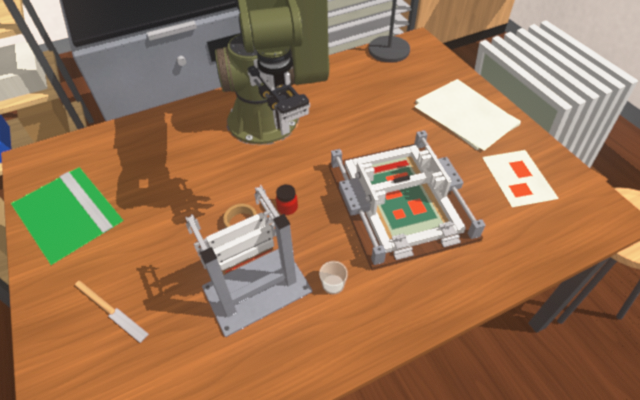

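Both tools hang side by side with the slots empty, and the jar, tape and tub are in place. I'll check more closely that the -y keeper is shut, and measure both tools in the rack frame.

Run:
```python
from h import *
a=cv2.imread('pics/j_side.png');b=cv2.imread('pics/q_side.png')
def z(im,x,y,w,h,s): return cv2.resize(im[y:y+h,x:x+w],None,fx=s,fy=s,interpolation=cv2.INTER_CUBIC)
top=np.hstack([z(a,370,235,45,45,8),z(b,370,235,45,45,8)])
cv2.imwrite('pics/r1.png',top)
a=cv2.imread('pics/a_scene.png');b=cv2.imread('pics/q_scene.png')
A=np.hstack([z(a,180,210,40,36,8),z(b,180,210,40,36,8)]);B=np.hstack([z(a,250,180,40,36,8),z(b,250,180,40,36,8)])
cv2.imwrite('pics/r2.png',np.vstack([A,B]))
ry=.065;M=np.array([[np.cos(ry),-np.sin(ry)],[np.sin(ry),np.cos(ry)]]);o=np.array([.630,-.258])
rf=lambda P:np.r_[M.T@(P[:2]-o),P[2]].round(4)
S=ctrl.calibration('side')
f=lambda p:(330+p[0]/6,180+p[1]/6)
for n,p in [('fb +y tongue top',(178,188)),('sq +y tongue top',(245,157)),('fb -y tongue top end',(462,470)),('sq -y tongue end',(527,432)),('fb fin near+y',(232,243)),('sq fin +y',(312,222))]: print(n,rf(onz(S,*f(p),.230)))
for x in (-.105,):
  for y in(.085,-.085):
    for zz in (.254,.214):
      X=np.r_[o+M@[x,y],zz]; print('keeper pt',y,zz,proj(S,X).round(1))
```

```text
fb +y tongue top [-0.0574  0.0973  0.23  ]
sq +y tongue top [-0.0201  0.0979  0.23  ]
fb -y tongue top end [-0.0573 -0.0969  0.23  ]
sq -y tongue end [-0.0215 -0.0951  0.23  ]
fb fin near+y [-0.0579  0.0568  0.23  ]
sq fin +y [-0.0203  0.0489  0.23  ]
keeper pt 0.085 0.254 [348. 214.]
keeper pt 0.085 0.214 [347.3 225.1]
keeper pt -0.085 0.254 [389.4 256.4]
keeper pt -0.085 0.214 [387.6 267.5]
```

View pics/r1.png

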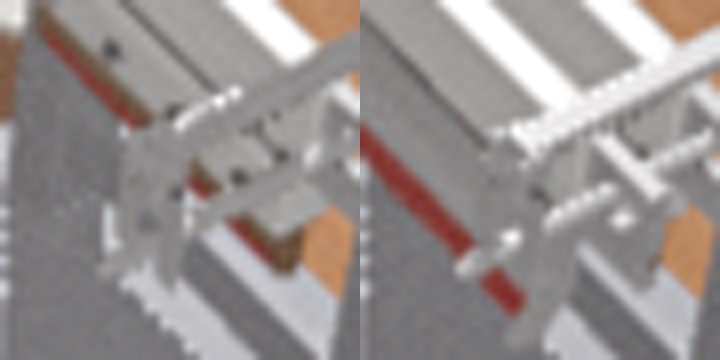

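View pics/r2.png

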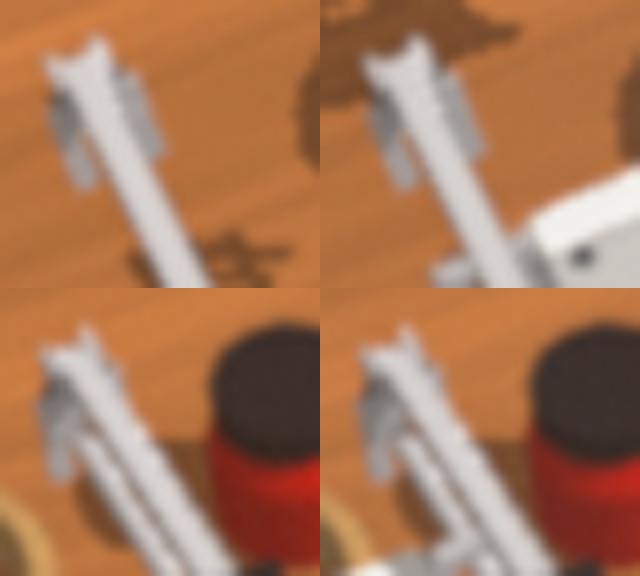

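The scene crops show both keepers exactly as at the start. The tools measure x ≈ -57 mm and -21 mm, with y within 2 mm of centre. I'm handing in.

```bash
python3 -c "
from station import ctrl
o=ctrl.get_obs();print(o['time_s'],o['force'].round(1),abs(o['joint_vel']).max().round(4));print(ctrl.hand_in())"
```

```text
22.1333 [ 0.9  0.9 -0.3] 0.005
the job is handed in; nothing more can be done
None
```

I pulled the squeegee and then the flood bar out of the carriage and hung both on the rack, the squeegee at the back and the flood bar in front. I handed in at about 22 s of the 72 s allowed; the hand-in gave no verdict.

**Tools:** in the last side picture a peg passes through each end eye. In the rack frame the tools sit at x ≈ -21 mm (squeegee) and -57 mm (flood bar), within about 2 mm of centre in y. I did not measure their hanging height or tilt separately; they look upright in the pictures.

**Keepers:** in the scene camera both look the same as at the start, hanging shut. In the side view the -y keeper was hard to tell apart from the flood bar behind it, so I relied on the scene picture for that one.

**Everything else:** the ink jar, tape roll and tub look unmoved in the pictures, though I did not measure them. The arm was standing clear and still.

No check failed. The lateral corrections, about 1 mm before each grasp and 3 to 6.5 mm at the pegs, came from the wrist camera and the arm's pose reading and agreed with both.

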